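# Close up the pick cabinet

## Task

Close up the pick cabinet on the counter: put every small walnut pick case, right way up, flat on the floor of the bay under the sliding glass door, and lay the brass tuning key and the cream pickup cover in the drawer. Push the drawer fully home and slide the glass door along its track until it closes against the frame, without slamming either. Leave the tremolo arm and the stack of horn picks where they are.

Things in the scene. Friction and masses are not known exactly. Their poses are not given: they have to be found in the camera images.
- cabinet: Squat dark-wood pick cabinet, 170 (x) by 354 (y) by 94 mm high, fixed. Origin: centre of its underside; x points to its back, y to its left seen from the robot; yaw varies. On top are two bays, an 8 mm divider between: the left (+y) one is under a fixed pane with display stock; the right (-y) one, to be loaded, closes with the sliding glass door. The drawer is below, mid front (-x).
- bay (a point): Centre of the floor of the right bay, 50 mm above the counter, axes as the cabinet's. The bay is 154 (x) by 165 mm (y) inside; its walls rise 38 mm above this floor (brass tracks at front and back 44 mm). With the door at least 155 mm open the bay is free from above.
- door (a joint): How far the sliding glass door is open, in m: 0 closed against the frame at the cabinet's right (-y) end, 0.165 fully open (to +y, over the fixed pane). It slides along the cabinet's y with about 1.5 N friction and stays where left. At least half open at the start; it may be pushed either way.
- door_pull (a point): Centre of the door's brass pull, an upright bar on the pane: 64 mm long (cabinet's x), 10 mm thick (y); its top is 112 mm and the glass round it 92 mm above the counter (94 mm at the brass edges). Push it on either side or pinch it from above. It stands in the middle of the door (171 mm wide in y): over the middle of the bay when closed.
- drawer (a joint): How far the drawer is pulled out, in m: 0 fully home, 0.115 fully out (towards the cabinet's -x). About 2 N friction; it stays where it is left. Open at the start.
- drawer_floor (a point): Centre of the drawer's inner floor, moving with the drawer, 12 mm above the counter, axes as the cabinet's. Inside, the drawer reaches 77 mm forward (-x) and 71 mm back from this point and 82 mm to either side; walls 28 mm, front panel 54 mm above the floor. With the drawer d out, the d + 1 mm just behind the front panel stick out and are free from above.
- drawer_front (a point): Point on the outer face of the drawer's front panel, at mid width, 58 mm above the counter and 8 mm below the panel's top edge, moving with the drawer. The panel is 10 mm thick, 184 mm wide, from 6 to 66 mm above the counter; a brass knob 16 mm across sticks out 20 mm at mid width, its axis 22 mm above the counter.
- case0_mid (a point): Centre of a small walnut pick case, a solid closed box 46 (its x) by 34 (its y) by 22 mm high (its z), 40 g, with a brass clasp on one short side and a horn pick inlaid in its lid (+z). Two to four cases are present; absent ones read None.
- case1_mid (a point): Centre of a small walnut pick case, a solid closed box 46 (its x) by 34 (its y) by 22 mm high (its z), 40 g, with a brass clasp on one short side and a horn pick inlaid in its lid (+z). Two to four cases are present; absent ones read None.
- case2_mid (a point): Centre of a small walnut pick case, a solid closed box 46 (its x) by 34 (its y) by 22 mm high (its z), 40 g, with a brass clasp on one short side and a horn pick inlaid in its lid (+z). Two to four cases are present; absent ones read None.
- case3_mid (a point): Centre of a small walnut pick case, a solid closed box 46 (its x) by 34 (its y) by 22 mm high (its z), 40 g, with a brass clasp on one short side and a horn pick inlaid in its lid (+z). Two to four cases are present; absent ones read None.
- key_mid (a point): Brass T-shaped tuning key lying flat, 12 mm thick: a stem 12 mm wide along its x and a crossbar 12 by 46 mm (along its y) at the -x end; 60 mm long in all. The point is on the stem's axis at mid thickness, 30 mm from the stem's free (+x) end and 18 mm from the crossbar's middle. Grip it across the stem here. About 60 g.
- cover_mid (a point): Centre of the cream plastic pickup cover lying on the counter, 66 (its x) by 26 (its y) by 18 mm high with rounded edges, a row of six dark dots on top; about 30 g.
- tremolo: Chrome tremolo arm with a white tip, about 130 mm long, lying on the counter beside the cabinet's left; leave it. Origin near its middle, on the counter.
- picks: Stack of brown horn picks, 28 mm across and 14 mm high, on the counter beside the cabinet's right; leave it. Origin: centre of its underside.
Things that resemble listed ones, but are neither listed nor needed, are in the scene too. What is shaped like the part that bears case0_mid but turquoise is not meant.

How it is judged (in metres and radians):
On the way:
1. every pick case lies in the right bay, and the tuning key and the pickup cover lie in the drawer (x of case0_mid in the frame of bay between -0.077 and 0.077 m and y of case0_mid in the frame of bay between -0.0825 and 0.0825 m and z of case0_mid in the frame of bay between 0.004 and 0.018 m and angle between each of case0_mid, case1_mid, case2_mid, case3_mid's own z axis and vertical below 0.2 rad and x of case1_mid in the frame of bay between -0.077 and 0.077 m and y of case1_mid in the frame of bay between -0.0825 and 0.0825 m and z of case1_mid in the frame of bay between 0.004 and 0.018 m and x of case2_mid in the frame of bay between -0.077 and 0.077 m and y of case2_mid in the frame of bay between -0.0825 and 0.0825 m and z of case2_mid in the frame of bay between 0.004 and 0.018 m and x of case3_mid in the frame of bay between -0.077 and 0.077 m and y of case3_mid in the frame of bay between -0.0825 and 0.0825 m and z of case3_mid in the frame of bay between 0.004 and 0.018 m and x of key_mid in the frame of drawer_floor between -0.077 and 0.071 m and y of key_mid in the frame of drawer_floor between -0.082 and 0.082 m and z of key_mid in the frame of drawer_floor between 0 and 0.028 m and x of cover_mid in the frame of drawer_floor between -0.077 and 0.071 m and y of cover_mid in the frame of drawer_floor between -0.082 and 0.082 m and z of cover_mid in the frame of drawer_floor between 0 and 0.028 m), for 0.2 s.
At the end, for the whole second after the job is handed in: Every pick case present lies lid up (within 0.2 rad) on the floor of the right bay, key and cover lie in the drawer, all at rest; the drawer is home and the door closed, each within 4 mm (all of step 1 and value of joint each of door, drawer below 0.004 m and linear speed of each of case0, case1, case2, case3, key, cover below 0.02 m/s); the robot touches nothing.
It fails at once if the tremolo arm is disturbed (more than 3 cm) (distance of tremolo from where it was at the start of the episode above 0.03 m).
It fails at once if the stack of picks is disturbed (more than 3 cm) (distance of picks from where it was at the start of the episode above 0.03 m).
It fails at once if the glass door is slammed (closing faster than 0.4 m/s) (velocity of joint door below -0.4 m/s).
It fails at once if the drawer is slammed (closing faster than 0.4 m/s) (velocity of joint drawer below -0.4 m/s).
Of case0, case1, case2, case3 only 2 to 4 are there at a start; the rules pass over those that are not, and their reading is None.
At some moment in a run one of case0, case1, case2, case3, key, cover may be knocked a few centimetres aside while the robot is not near it.
Once in a run the grip may slacken for a moment while it holds something.
It also fails if it takes over 210 s, if anything falls off the work surface, if the arm or the gripper's body presses on something with over 40 N, if the wrist force passes 120 N, or if a joint passes its speed limit or range.

## Robot

A 7-joint arm with a two-finger parallel gripper is mounted at the origin on the work surface. World frame = base frame: x ahead of the robot, y to its left, z up, the work surface at z = 0. Lengths are in mm, angles in rad, forces in N, time in s.
With the tool pointing down it reaches from about 400 to 875 mm from the base axis. Payload 4.4 kg.
Tool frame: the origin (TCP) lies on the centre line of the jaws, within the pads' length; the fingertips stand 25 mm ahead of it and the grasp point (between the pads) lies 6 mm ahead of it (ctrl.finger_overhang is the distance from the TCP to the fingertips, in mm); z points along the fingers, y is the line along which they close (so a half turn about z gives the same grasp; the last joint's range is limited). The gripper opens to 85 mm and grips with 20 to 120 N. Pads are 22 mm wide; open, the fingers measure 114 mm over their backs; the gripper's body (76 mm by 85 mm) begins 54 mm behind the grasp point. The pads swing forward as they close: fully open they stand 13 mm farther back than shut.
Start: joints at [-1.314, 0.628, 0.038, 1.517, -0.027, 0.996, -0.02], TCP at [206.172, 616.45, 256.313] pointing down, gripper open.
Joint ranges: [-3.06, 3.06], [-0.37, 2.12], [-1.25, 1.32], [0.18, 2.47], [-1.1, 4.24], [0.23, 1.98], [-2.94, 2.94]. Speed limits (rad/s): [2.57, 2.57, 3.14, 3.14, 3.14, 3.14, 3.14].

## Interface

Orientations are given as [roll, pitch, yaw] about the fixed x, y, z axes, in that order (R = Rz(yaw) Ry(pitch) Rx(roll)).
In Python, from cell import ctrl gives the robot as it stands. The module is installed in compiled form; this text tells all that it offers.
- The arm moves only by the tool play_rows, never from a script. Its argument "targets" is a list of rows, each a list of 5 numbers: the closure, from 0 (fully open) to 1 (shut), then the shift along the tool's x, y, z in cm, then the turn about the tool's z in degrees. In form: [[gripper, dx, dy, dz, spin], ...]. A call has 1 to 10 rows; each row is the pose to reach, as a shift and turn from the pose commanded when the call began, along the tool's axes at that moment; what a row does not reach only later rows make up. A row lasts 1/10 s, in which the tool goes at most 50 mm and 8.59 degrees, less where a joint would pass 70% of its speed; a pose out of reach is approached as far as the arm can. A call with a gripper value outside its range is refused whole. The fingers move at their own pace and stop on an object; the grip force is fixed at half the most. Time passes only in rows, so rows that repeat a pose let the fingers close. It gives the time, the measured TCP pose, the force, the opening and the grip force at its end, in the units of the state.
- ctrl.read_state(): the state, without advancing time (a new reading comes with each control period).
- ctrl.get_image(name): name is "scene" or "top"; returns (picture, depth): 384x512x3 uint8, red, green, blue; 384x512 float32, mm along the optical axis (not along the pixel's ray), 0 where there is no reading.
- ctrl.calibration(name): a dict with "vfov" (degrees; the focal length in pixels is half the picture's height over the tangent of half this angle, whatever the lens; pixels are square), "cx", "cy" (the principal point, pixels), "k1" (the pictures are not rectified: a ray, as slopes to the right and down, at radius r is drawn at 1 + k1 r^2 times it, then the intrinsics apply), "extrinsics" (4x4, takes a point from camera to world coordinates). Camera axes: x right, y down, z forward; pixel columns grow to the right and rows downward; lengths in mm; the calibration is good to about 2 mm. A picture is of the moment at which its call begins. calibration takes no time and is no camera call.
- ctrl.finish_job(): hands the job in; it is judged then, once.
Trained networks look in the newest picture that a camera, given by its name, has taken for a name from the list of things; names that differ only in an ending like _2 or _b are one class to them, and where a whole thing is asked for, a point or a joint stands for the part that bears it (a point fixed in the world has none). Each returns a list of dicts, best first, with "confidence" (0 to 1); they miss things now and then, are a little off and sometimes report something else, mostly with a low value. They report only what shows in the picture. A call takes as long as a camera call. They do not tell look-alikes from the thing itself.
- ctrl.search_frame(camera, name): "bbox" ([left, top, right, bottom] in pixels, round what is visible of it).
- ctrl.trace(camera, name): "pixels" (384x512 bool, what is visible of it) and "bbox" ([left, top, right, bottom] in pixels, round what is visible of it).
The state is a dict: "clock": time; "qpos": joint angles; "qd": joint speeds; "tau": joint torques, N m; "eef_pos": TCP position; "tool_rot": TCP orientation; "force": force on the tool from outside, world axes, zero at the start; "torque": the same for the moment, N m; "width": finger opening in mm; "gripper_force": force on a finger pad.
Only numpy, scipy, OpenCV 4.12 (cv2) and the standard library are available. Lean on these libraries where they do the work, as an engineer would, in place of code of your own. Each camera call takes 0.05 s, during which the arm holds its last target. There are 200 camera calls.

## Working session

There is one attempt and no reset: what is moved stays moved. The work goes in short steps, Python scripts to look and compute and a tool call to move; the robot and the scene stay as the last step left them, time stands still between calls to the robot, and variables do not carry over. Pictures are saved under pics/ and viewed, at most 14 in all, crops included, and the job is handed in when it is done.

Besides the shell and the picture viewer there is one more tool, called after "Request:" by a JSON object that holds its "api" and its "payload". play_rows: Moves the arm, as the interface text tells. Its arguments: {"type":"object","properties":{"targets":{"type":"array"}},"required":["targets"]}

```bash
mkdir -p pics; cat > h.py <<'E'
import numpy as np, cv2
from cell import ctrl
from scipy.spatial.transform import Rotation as R
def cam(n):
    c=ctrl.calibration(n); f=192/np.tan(np.radians(c['vfov'])/2)
    K=np.array([[f,0,c['cx']],[0,f,c['cy']],[0,0,1]]); return K,np.array([c['k1'],0,0,0,0.]),np.array(c['extrinsics'])
def cloud(n,depth):
    K,D,E=cam(n); h,w=depth.shape
    uv=np.stack(np.meshgrid(np.arange(w),np.arange(h)),-1).reshape(-1,1,2).astype(float)
    r=cv2.undistortPoints(uv,K,D).reshape(h,w,2)
    p=np.dstack([r*depth[...,None],depth]); return p@E[:3,:3].T+E[:3,3]
def proj(n,P):
    K,D,E=cam(n); Ei=np.linalg.inv(E); P=np.atleast_2d(P).astype(float)
    return cv2.projectPoints(P,cv2.Rodrigues(Ei[:3,:3])[0],Ei[:3,3],K,D)[0].reshape(-1,2)
def snap(n,name=None):
    im,d=ctrl.get_image(n)
    if name: cv2.imwrite(f'pics/{name}.png',im[...,::-1])
    return im,d,cloud(n,d)
def st():
    s=ctrl.read_state(); print({k:np.round(s[k],3).tolist() for k in('clock','eef_pos','tool_rot','force','width','gripper_force','qpos')}); return s
E
python3 - <<'E'
from h import *
st()
for n in('top','scene'):
    im,d,P=snap(n,n+'0'); np.savez(''+n+'0.npz',im=im,d=d,P=P)
    print(n,ctrl.calibration(n)['extrinsics'])
    for k in('case0_mid','key_mid','cover_mid','cabinet','door','drawer','tremolo','picks'):
        for o in ctrl.trace(n,k)[:6]:
            m=o['pixels']; q=P[m&(d>0)]; print(k,round(o['confidence'],2),o['bbox'],np.round(np.median(q,0)),im[m].mean(0).round())
E
```

```text
{'clock': 0.0, 'eef_pos': [205.964, 615.88, 255.398], 'tool_rot': [-3.14, 0.0, 2.819], 'force': [0.454, -0.312, -0.058], 'width': 85.385, 'gripper_force': 0.0, 'qpos': [-1.314, 0.629, 0.038, 1.518, -0.027, 0.996, -0.02]}
top [[ 1.29184188e-02 -9.88343137e-01  1.51693629e-01  3.48305055e+02]
 [-9.99389163e-01 -1.76887440e-02 -3.01398348e-02  6.73997172e+00]
 [ 3.24717687e-02 -1.51211610e-01 -9.87967931e-01  1.23486622e+03]
 [ 0.00000000e+00  0.00000000e+00  0.00000000e+00  1.00000000e+00]]
case0_mid 0.55 [365.9, 211.6, 381.6, 228.0] [ 449. -405.   21.] [36. 62. 62.]
case0_mid 0.46 [341.1, 180.5, 358.3, 197.3] [ 542. -344.   21.] [67. 40. 27.]
cover_mid 0.64 [154.3, 219.8, 168.2, 240.1] [414. 225.  16.] [88. 86. 84.]
cabinet 0.61 [166.9, 114.0, 296.5, 222.0] [614.  19.  61.] [70. 65. 57.]
door 0.91 [175.7, 122.0, 237.0, 180.4] [635.  96.  92.] [83. 81. 79.]
door 0.72 [121.8, 243.3, 138.7, 258.2] [346. 318.  20.] [66. 38. 25.]
drawer 0.59 [207.7, 176.7, 267.9, 225.8] [505.   7.  12.] [88. 77. 52.]
tremolo 0.61 [166.5, 112.2, 295.4, 226.7] [613.  18.  62.] [70. 65. 57.]
tremolo 0.53 [116
[... 380 characters left out ...]
00e+00  1.00000000e+00]]
case0_mid 0.78 [163.3, 140.3, 181.2, 156.8] [ 547. -339.   22.] [74. 49. 31.]
case0_mid 0.49 [174.4, 115.3, 188.4, 133.9] [ 449. -399.   22.] [37. 74. 70.]
cover_mid 0.78 [347.1, 210.1, 370.6, 230.7] [420. 230.  18.] [115. 113.  99.]
cabinet 0.8 [158.5, 160.6, 322.0, 302.6] [644.  44.  77.] [78. 70. 61.]
door 0.78 [214.9, 195.3, 315.7, 277.1] [641. 104.  94.] [110. 106. 100.]
drawer 0.91 [246.6, 161.1, 311.9, 211.1] [463.   8.  22.] [85. 67. 41.]
drawer 0.21 [217.5, 138.4, 233.2, 153.0] [ 429. -226.   22.] [72. 46. 28.]
tremolo 0.55 [343.9, 308.3, 380.6, 364.4] [654. 378.   9.] [102. 103. 101.]
picks 0.56 [123.1, 172.8, 134.1, 177.9] [ 700. -354.   15.] [54. 32. 20.]
```

```bash
python3 - <<'E'
import cv2
a=cv2.imread('pics/top0.png');a=a[100:270,100:400];cv2.imwrite('pics/top0c.png',cv2.convertScaleAbs(cv2.resize(a,(800,453),interpolation=cv2.INTER_CUBIC),alpha=1.7))
a=cv2.imread('pics/scene0.png');a=a[90:375,100:400];cv2.imwrite('pics/scene0c.png',cv2.convertScaleAbs(cv2.resize(a,(630,598),interpolation=cv2.INTER_CUBIC),alpha=1.5))
E
```

```text
(no output)
```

View pics/top0c.png

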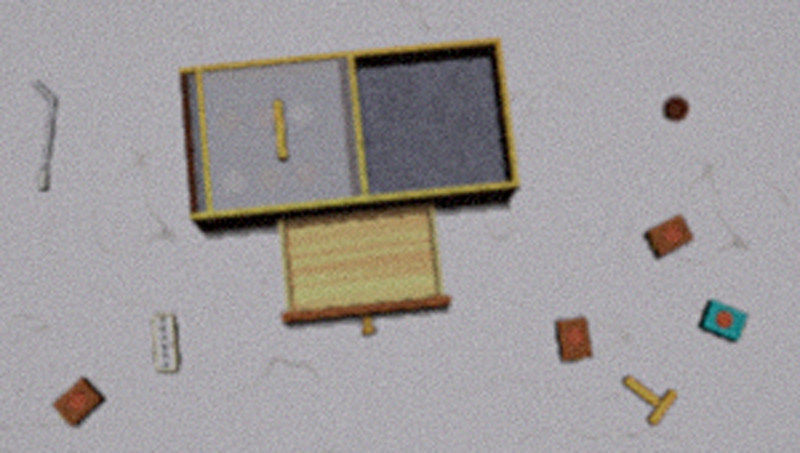

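View pics/scene0c.png

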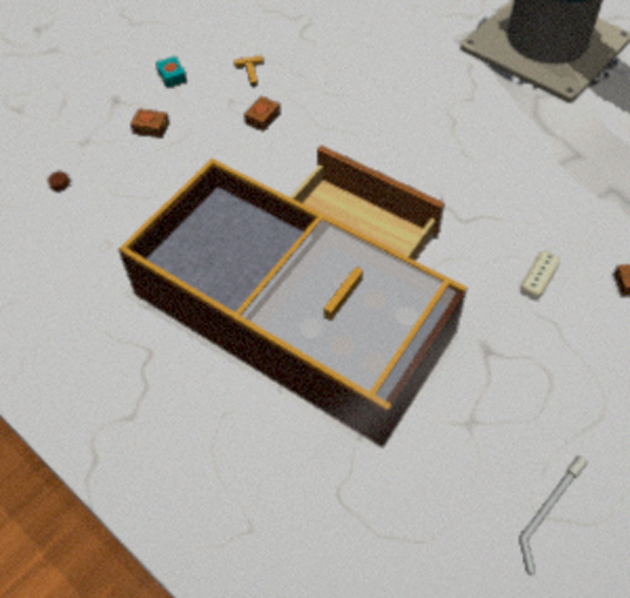

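```bash
cat >> h.py <<'E'
def rect(Ps,c,rad,zlo,zhi=60):
    out=[]
    for P in Ps:
        q=P.reshape(-1,3); q=q[np.isfinite(q).all(1)&(np.hypot(q[:,0]-c[0],q[:,1]-c[1])<rad)&(q[:,2]>zlo)&(q[:,2]<zhi)]
        out.append(q)
    for q in out+[np.vstack(out)]:
        if len(q)<5: print('few',len(q)); continue
        (x,y),(w,h),a=cv2.minAreaRect(q[:,:2].astype(np.float32))
        if w<h: w,h,a=h,w,a+90
        print(len(q),'mean',q.mean(0).round(1),'rect',round(x,1),round(y,1),'size',round(w),round(h),'long-axis deg',round((a+90)%180-90,1))
E
python3 - <<'E'
from h import *
Ps=[np.load(n+'0.npz')['P'] for n in('top','scene')]
for nm,c,z in(('A',(545,-341),14),('turq',(449,-402),14),('B',(429,-226),14),('C',(346,318),14),('cover',(417,227),11)):
    print(nm); rect(Ps,c,48,z)
print('key'); rect(Ps,(375,-320),60,6,20)
print('cab'); rect(Ps,(614,19),300,84,100)
print('pull'); rect(Ps,(640,100),80,104,120)
print('panel'); rect(Ps,(450,10),140,55,72)
E
```

```text
A
160 mean [ 543.1 -344.8   21.4] rect 543.8 -345.0 size 47 35 long-axis deg -61.2
153 mean [ 545.1 -341.9   22.6] rect 543.5 -343.9 size 47 36 long-axis deg -63.4
313 mean [ 544.1 -343.4   22. ] rect 543.4 -344.3 size 48 36 long-axis deg -60.4
turq
171 mean [ 447.7 -406.4   21.4] rect 448.2 -407.7 size 48 35 long-axis deg 67.0
121 mean [ 448.1 -403.6   22.9] rect 445.5 -407.1 size 49 34 long-axis deg 68.6
292 mean [ 447.9 -405.2   22. ] rect 446.8 -407.5 size 49 37 long-axis deg 66.8
B
172 mean [ 424.2 -232.1   21.2] rect 424.2 -232.1 size 44 34 long-axis deg 11.0
144 mean [ 426.5 -229.    22.2] rect 424.2 -230.6 size 46 35 long-axis deg 6.7
316 mean [ 425.2 -230.7   21.7] rect 423.8 -231.6 size 46 36 long-axis deg 9.6
C
176 mean [345.4 319.8  20.6] rect 345.4 320.2 size 44 35 long-axis deg -41.0
245 mean [348.2 322.7  22.2] rect 345.7 322.2 size 48 37 long-axis deg -45.3
421 mean [347.  321.5  21.5] rect 345.0 321.6 size 48 38 long-axis deg -45.6
cover
195 mean [414.9 225.8  16.7] rect 414.6 226.3 size 67 27 long-axis deg 5.3
223 mean [416.  229.1  18.2] rect 412.5 228.3 size 68 26
[... 345 characters left out ...]
7 mean [636.8  81.   91.9] rect 644.7 25.7 size 354 172 long-axis deg -83.3
6454 mean [643.5  85.3  93. ] rect 644.2 25.8 size 356 172 long-axis deg -82.9
10721 mean [640.8  83.6  92.5] rect 644.5 26.0 size 355 174 long-axis deg -83.1
pull
76 mean [634.1  95.4 111.5] rect 635.4 95.7 size 62 10 long-axis deg 7.2
147 mean [638.   99.4 111.8] rect 635.6 98.1 size 65 10 long-axis deg 7.1
223 mean [636.7  98.  111.7] rect 635.7 97.0 size 65 12 long-axis deg 7.2
panel
305 mean [474.2   6.8  65. ] rect 507.7 10.3 size 179 130 long-axis deg -81.2
434 mean [467.2   2.7  64.2] rect 506.1 10.3 size 185 125 long-axis deg -82.6
739 mean [470.1   4.4  64.6] rect 509.4 10.2 size 185 130 long-axis deg -83.1
```

```bash
cat >> h.py <<'E'
CAB=np.array([644.5,26.]);CY=np.radians(7.0);X=np.array([np.cos(CY),np.sin(CY)]);Y=np.array([-np.sin(CY),np.cos(CY)])
def tocab(p): d=np.asarray(p)[...,:2]-CAB; return np.stack([d@X,d@Y],-1)
def w(cx,cy): return CAB+cx*X+cy*Y
def plan(x,y,z,axdeg):
    """shift/turn to TCP x,y,z with the closing line along axdeg (world, mod 180)"""
    s=ctrl.read_state(); p=np.array(s['eef_pos']); M=R.from_euler('xyz',s['tool_rot']).as_matrix()
    d=M.T@(np.array([x,y,z])-p)/10; cur=np.degrees(np.arctan2(M[1,1],M[0,1]))
    t=(axdeg-cur+90)%180-90
    print('plan dx,dy,dz cm',d.round(2),'spin',round(-t,1),'j7',round(s['qpos'][6],2),'w',round(s['width'],1))
E
python3 - <<'E'
from h import *
print('overhang',ctrl.finger_overhang)
Ps=[np.load(n+'0.npz')['P'] for n in('top','scene')]
H=[]
for n,P in zip(('top','scene'),Ps):
    m=((P[...,2]>7)&(P[...,2]<140)).astype(np.uint8)
    k,l,s,c=cv2.connectedComponentsWithStats(m)
    for i in range(1,k):
        if s[i,4]>25: q=P[l==i]; print(n,s[i],q.mean(0).round(),q[:,2].max().round())
    q=P[(P[...,2]>60)&(P[...,2]<70)]; t=tocab(q); t=t[(t[:,0]<-95)&(abs(t[:,1])<95)]; print('panel',np.percentile(t,[2,50,98],axis=0).round(1).tolist())
    q=P.reshape(-1,3); q=q[(q[:,2]>6)&(q[:,2]<20)&(np.hypot(q[:,0]-372,q[:,1]+320)<48)]
    c=q[:,:2].mean(0); u,s_,v=np.linalg.svd(q[:,:2]-c); print('key',len(q),c,v[0],np.ptp((q[:,:2]-c)@v[0]),q[:,:2].min(0),q[:,:2].max(0))
    np.save(n+'key.npy',q)
plan(345.3,321.5,100,45)
E
```

```text
overhang 25.0
top [   4  105   41   43 1236] [717. 671.  49.] 63.0
top [ 167  114  128  112 9788] [610.  21.  63.] 116.0
top [435 128  30  22 422] [ 695. -648.   80.] 137.0
top [349 136   9   9  65] [ 699. -359.   13.] 18.0
top [114 154   5  17  43] [608. 376.  11.] 16.0
top [342 181  18  16 168] [ 543. -344.   21.] 26.0
top [362 212  18  16 185] [ 448. -405.   21.] 29.0
top [157 217  10  23 201] [414. 226.  17.] 23.0
top [308 219  14  16 179] [ 424. -231.   21.] 29.0
top [334 241  20  19 115] [ 357. -324.   11.] 17.0
top [120 242  19  18 186] [346. 319.  20.] 27.0
top [ 200  335   71   49 2320] [53.  1. 27.] 140.0
top [ 416  350   89   34 2664] [   2. -665.   76.] 96.0
top [  0 374  24  10 183] [-64. 691.  13.] 20.0
panel [[-597.9, -86.9], [-196.1, 7.4], [-190.1, 85.9]]
key 124 [ 357.98235376 -323.66287953] [-0.62375523 -0.78161974] 58.7592135623065 [ 328.71889328 -355.66888309] [ 389.20373668 -292.08946884]
scene [   0    0  147   65 3853] [  375. -1275.    67.] 140.0
scene [ 189    0   81   58 3015] [ -38. -639.   75.] 140.0
scene [317   0  21   5  65] [-636. -542.   15.] 29.0
scene [ 320   73   81   65 2611] [43. 20. 48.] 140.0
scene [ 51  99  28  39 597] [ 704. -644.   74.] 134.0
scene [174 116  15  15 145] [ 449. -402.   21.] 27.0
scene [211 116  14  14  83] [ 357. -323.   12.] 17.0
scene [216 136  18  16 173] [ 427. -228.   20.] 27.0
scene [162 142  18  13 188] [ 546. -341.   20.] 28.0
scene [  156   159   167   144 13833] [629.  37.  69.] 117.0
scene [122 171  11   9  67] [ 698. -358.   14.] 21.0
scene [348 210  19  22 234] [417. 229.  18.] 22.0
scene [392 215  23  16 291] [350. 323.  20.] 26.0
scene [348 307  32  56 246] [650. 379.  10.] 16.0
panel [[-599.9, -85.7], [-194.4, 20.7], [-188.9, 91.6]]
key 87 [ 357.32744968 -322.14506524] [-0.57790007 -0.81610754] 62.687848673905 [ 325.18227899 -352.78981299] [ 383.47937023 -288.13760369]
plan dx,dy,dz cm [-22.55 -23.56  15.63] spin 26.5 j7 -0.02 w 85.3
```

Request:
{"api": "play_rows", "payload": {"targets": [[0,-22.5,-23.5,13,24],[0,-22.5,-23.5,13,24],[0,-22.5,-23.5,13,24],[0,-22.5,-23.5,13,24],[0,-22.5,-23.5,13,24],[0,-22.5,-23.5,13,24],[0,-22.5,-23.5,13,24],[0,-22.5,-23.5,16,24],[0,-22.5,-23.5,16,24],[0,-22.5,-23.5,16,24]]}}

```text
clock: 1.9
eef_pos: [344.8, 323.0, 96.5]
tool_rot: [-3.141, -0.001, 2.401]
force: [0.1, 0.4, 0.2]
width: 85.0
gripper_force: 0.0
```

```bash
python3 - <<'E'
from h import *
st(); im,d,P=snap('top'); im,d,P2=snap('scene')
rect([P,P2],(345,321),34,14,26)
plan(345.3,321,27,47)
E
```

```text
{'clock': 1.9, 'eef_pos': [344.794, 322.98, 96.455], 'tool_rot': [-3.141, -0.001, 2.401], 'force': [0.07, 0.438, 0.161], 'width': 85.037, 'gripper_force': 0.0, 'qpos': [-0.856, 0.656, 0.065, 2.137, -0.117, 0.352, 0.135]}
120 mean [350.3 314.6  20.7] rect 347.6 319.1 size 39 35 long-axis deg -44.9
241 mean [347.9 322.5  22.1] rect 345.7 322.3 size 47 36 long-axis deg -44.6
361 mean [348.7 319.9  21.6] rect 345.3 322.2 size 47 36 long-axis deg -45.7
plan dx,dy,dz cm [-0.24 -0.22  7.04] spin 0.6 j7 0.14 w 85.4
```

Request:
{"api": "play_rows", "payload": {"targets": [[0,-0.2,-0.1,4,0],[0,-0.2,-0.1,7,0],[0,-0.2,-0.1,7,0],[1,-0.2,-0.1,7,0],[1,-0.2,-0.1,7,0],[1,-0.2,-0.1,7,0],[1,-0.2,-0.1,7,0],[1,-0.2,-0.1,7,0],[1,-0.2,-0.1,4,0],[1,-0.2,-0.1,0,0]]}}

```text
clock: 3.0
eef_pos: [345.0, 319.4, 96.6]
tool_rot: [-3.139, -0.001, 2.399]
force: [0.1, 0.2, -0.4]
width: 33.3
gripper_force: 59.3
```

```bash
python3 - <<'E'
from h import *
st(); b=w(-38,-86.5+40)
print(b,w(-38,-126.5),w(38,-86.5)); plan(*b,200,97); plan(*b,85,97)
E
```

```text
{'clock': 3.0, 'eef_pos': [345.049, 319.43, 96.642], 'tool_rot': [-3.139, -0.001, 2.399], 'force': [0.138, 0.22, -0.368], 'width': 33.335, 'gripper_force': 59.292, 'qpos': [-1.067, 0.691, 0.39, 2.146, -0.637, 0.42, 0.663]}
[612.45017071 -24.7844311 ] [ 622.19971818 -104.18812323] [692.75845197 -55.22420707]
plan dx,dy,dz cm [-42.96  -7.33 -10.36] spin -49.5 j7 0.66 w 33.3
plan dx,dy,dz cm [-42.97  -7.29   1.14] spin -49.5 j7 0.66 w 33.3
```

Request:
{"api": "play_rows", "payload": {"targets": [[1,0,0,-5,0],[1,-4,-0.7,-9,-8],[1,-43,-7.3,-10,-49],[1,-43,-7.3,-10,-49],[1,-43,-7.3,-10,-49],[1,-43,-7.3,-10,-49],[1,-43,-7.3,-10,-49],[1,-43,-7.3,-10,-49],[1,-43,-7.3,-10,-49],[1,-43,-7.3,-10,-49]]}}

```text
clock: 4.0
eef_pos: [613.9, -25.9, 197.3]
tool_rot: [-3.141, 0.001, -3.029]
force: [0.4, -0.1, -0.5]
width: 32.6
gripper_force: 59.3
```

```bash
python3 - <<'E'
from h import *
st(); b=w(-38,-86.5+40)
plan(*b,79,97)
E
```

```text
{'clock': 4.0, 'eef_pos': [613.888, -25.937, 197.308], 'tool_rot': [-3.141, 0.001, -3.029], 'force': [0.418, -0.133, -0.516], 'width': 32.565, 'gripper_force': 59.343, 'qpos': [-0.165, 0.657, 0.264, 1.688, -0.218, 0.825, 1.878]}
plan dx,dy,dz cm [ 0.14  0.14 11.83] spin -0.5 j7 1.88 w 32.6
```

Request:
{"api": "play_rows", "payload": {"targets": [[1,0.1,-1.9,4,0],[1,0.1,-1.9,8,0],[1,0.1,-1.9,11,0],[1,0.1,-1.9,11.8,0],[1,0.1,-1.9,11.8,0],[0.4,0.1,-1.9,11.8,0],[0.4,0.1,-1.9,11.8,0],[0.4,0.1,-1.9,11.8,0],[0.4,0.1,-1.9,8,0],[0.4,0.1,-1.9,3,0]]}}

```text
clock: 5.0
eef_pos: [612.3, -42.2, 165.1]
tool_rot: [3.141, -0.006, -3.028]
force: [0.8, 0.2, 0.3]
width: 51.1
gripper_force: 0.0
```

```bash
python3 - <<'E'
from h import *
st(); im,d,P=snap('top'); im,d,P2=snap('scene')
rect([P,P2],(613,-45),45,60,80)
rect([P,P2],(414,227),48,11,26)
plan(414.5,227,170,96)
plan(414.5,227,25,96)
E
```

```text
{'clock': 5.0, 'eef_pos': [612.289, -42.204, 165.1], 'tool_rot': [3.141, -0.006, -3.028], 'force': [0.84, 0.151, 0.314], 'width': 51.107, 'gripper_force': 0.0, 'qpos': [-0.131, 0.7, 0.253, 1.709, -0.233, 0.768, 1.919]}
few 0
333 mean [606.4 -41.1  71.4] rect 604.8 -47.8 size 63 47 long-axis deg 4.9
333 mean [606.4 -41.1  71.4] rect 604.8 -47.8 size 63 47 long-axis deg 4.9
16 mean [436.1 238.   16.4] rect 433.6 239.2 size 28 6 long-axis deg -11.3
224 mean [416.  229.   18.1] rect 413.5 228.3 size 65 26 long-axis deg 6.7
240 mean [417.4 229.6  18. ] rect 414.5 228.4 size 67 26 long-axis deg 6.7
plan dx,dy,dz cm [17.23 29.17  0.  ] spin 0.5 j7 1.92 w 51.2
plan dx,dy,dz cm [17.41 29.21 14.5 ] spin 0.5 j7 1.92 w 51.2
```

Request:
{"api": "play_rows", "payload": {"targets": [[0.3,17.2,29.2,0,0],[0.3,17.2,29.2,0,0],[0.3,17.2,29.2,0,0],[0,17.2,29.2,0,0],[0,17.2,29.2,0,0],[0,17.2,29.2,0,0],[0,17.2,29.2,0,0],[0,17.2,29.2,4,0],[0,17.2,29.2,8,0],[0,17.2,29.2,8,0]]}}

```text
clock: 6.1
eef_pos: [407.3, 227.3, 82.9]
tool_rot: [-3.138, -0.008, -3.027]
force: [-1.1, -0.6, 0.4]
width: 85.2
gripper_force: 0.0
```

```bash
python3 - <<'E'
from h import *
st(); plan(414.2,227,25.5,96)
E
```

```text
{'clock': 6.1, 'eef_pos': [407.291, 227.328, 82.869], 'tool_rot': [-3.138, -0.008, -3.027], 'force': [-1.08, -0.649, 0.413], 'width': 85.188, 'gripper_force': 0.0, 'qpos': [-0.695, 0.689, 0.187, 2.154, -0.368, 0.336, 1.485]}
plan dx,dy,dz cm [-0.73 -0.09  5.73] spin 0.6 j7 1.49 w 85.2
```

Request:
{"api": "play_rows", "payload": {"targets": [[0,-0.2,0,3,0],[0,-0.2,0,5.7,0],[0,-0.2,0,5.7,0],[1,-0.2,0,5.7,0],[1,-0.2,0,5.7,0],[1,-0.2,0,5.7,0],[1,-0.2,0,5.7,0],[1,-0.2,0,5.7,0],[1,-0.2,0,2,0],[1,-0.2,0,-2,0]]}}

```text
clock: 7.1
eef_pos: [411.4, 227.7, 106.7]
tool_rot: [-3.141, -0.003, -3.029]
force: [0.2, -0.1, 0.5]
width: 24.4
gripper_force: 59.5
```

```bash
python3 - <<'E'
from h import *
st(); 
for b in (w(-137,45),w(-162,0)): print(b); plan(*b,140,7); plan(*b,140,97)
E
```

```text
{'clock': 7.1, 'eef_pos': [411.412, 227.701, 106.723], 'tool_rot': [-3.141, -0.003, -3.029], 'force': [0.157, -0.14, 0.453], 'width': 24.377, 'gripper_force': 59.47, 'qpos': [-0.833, 0.672, 0.4, 2.142, -0.605, 0.441, 1.729]}
[503.03705677  53.96847678]
plan dx,dy,dz cm [ -7.14 -18.3   -3.33] spin 89.5 j7 1.73 w 24.4
plan dx,dy,dz cm [ -7.14 -18.3   -3.33] spin -0.5 j7 1.73 w 24.4
[483.70752343   6.25716637]
plan dx,dy,dz cm [ -4.68 -22.82  -3.32] spin 89.5 j7 1.73 w 24.4
plan dx,dy,dz cm [ -4.68 -22.82  -3.32] spin -0.5 j7 1.73 w 24.4
```

Request:
{"api": "play_rows", "payload": {"targets": [[1,-7.1,-19,-2,0],[1,-7.1,-19,-2,0],[1,-7.1,-19,-2,0],[1,-7.1,-19,-2,0],[1,-7.1,-19,-2,0],[1,-7.1,-19,-2,0],[1,-7.1,-19,1,0],[1,-7.1,-19,2,0],[1,-7.1,-19,2,0]]}}

```text
clock: 8.0
eef_pos: [502.3, 49.1, 84.9]
tool_rot: [3.14, -0.004, -3.026]
force: [-0.3, 0.3, 0.9]
width: 24.8
gripper_force: 59.5
```

```bash
python3 - <<'E'
from h import *
s=st(); print(tocab(s['eef_pos'][:2])); plan(*w(-137,38),39,97)
E
```

```text
{'clock': 8.0, 'eef_pos': [502.255, 49.144, 84.937], 'tool_rot': [3.14, -0.004, -3.026], 'force': [-0.323, 0.285, 0.908], 'width': 24.847, 'gripper_force': 59.464, 'qpos': [-0.374, 0.731, 0.336, 2.058, -0.544, 0.442, 2.068]}
[-138.36458378   40.30675991]
plan dx,dy,dz cm [-0.16 -0.24  4.59] spin -0.4 j7 2.07 w 24.8
```

Request:
{"api": "play_rows", "payload": {"targets": [[1,0,-0.2,3,0],[1,0,-0.2,4.6,0],[1,0,-0.2,4.6,0],[1,0,-0.2,4.6,0],[0.5,0,-0.2,4.6,0],[0.5,0,-0.2,4.6,0],[0.5,0,-0.2,4.6,0],[0.5,0,-0.2,2,0],[0.5,0,-0.2,-3,0],[0.5,0,-0.2,-7,0]]}}

```text
clock: 9.0
eef_pos: [504.3, 45.4, 158.0]
tool_rot: [-3.141, -0.0, -3.029]
force: [1.3, 0.5, 0.2]
width: 42.8
gripper_force: 0.0
```

```bash
python3 - <<'E'
from h import *
st(); im,d,P=snap('top'); im2,d2,P2=snap('scene')
rect([P,P2],(424,-231),40,14,26)
rect([P,P2],(544,-344),40,14,26)
q=P[...];m=(abs(tocab(P)-[-137,38])<[48,40]).all(-1)&(P[...,2]>22)&(P[...,2]<40); print('cover',m.sum(),tocab(P[m]).mean(0) if m.any() else '')
m=(abs(tocab(P2)-[-137,38])<[48,40]).all(-1)&(P2[...,2]>22)&(P2[...,2]<40)&(im2.min(-1)>90); print('cover',m.sum(),tocab(P2[m]).mean(0) if m.any() else '')
plan(424.2,-231.5,100,98)
E
```

```text
{'clock': 9.0, 'eef_pos': [504.297, 45.39, 157.981], 'tool_rot': [-3.141, -0.0, -3.029], 'force': [1.347, 0.538, 0.244], 'width': 42.789, 'gripper_force': 0.0, 'qpos': [-0.452, 0.617, 0.46, 2.018, -0.465, 0.609, 2.007]}
164 mean [ 424.4 -231.9   21.3] rect 424.4 -232.5 size 44 35 long-axis deg 8.8
139 mean [ 426.2 -228.8   22.3] rect 423.7 -230.1 size 49 34 long-axis deg 6.6
303 mean [ 425.2 -230.5   21.7] rect 423.8 -231.2 size 49 37 long-axis deg 6.5
154 mean [ 543.  -345.3   21.3] rect 544.0 -345.3 size 46 34 long-axis deg -61.0
151 mean [ 545.1 -341.5   22.4] rect 542.5 -344.3 size 47 38 long-axis deg -63.8
305 mean [ 544.1 -343.4   21.8] rect 542.7 -344.5 size 48 38 long-axis deg -63.4
cover 37 [-162.39073226   33.88476456]
cover 0 
plan dx,dy,dz cm [ 11.47 -26.58   5.99] spin -1.5 j7 2.01 w 42.8
```

Request:
{"api": "play_rows", "payload": {"targets": [[0.5,11.5,-26.6,0,-1],[0,11.5,-26.6,0,-1],[0,11.5,-26.6,0,-1],[0,11.5,-26.6,0,-1],[0,11.5,-26.6,0,-1],[0,11.5,-26.6,4,-1],[0,11.5,-26.6,8,-1],[0,11.5,-26.6,8,-1],[0,11.5,-26.6,8,-1]]}}

```text
clock: 10.0
eef_pos: [419.6, -230.8, 76.0]
tool_rot: [3.139, -0.002, -3.011]
force: [-0.4, -0.1, 1.1]
width: 85.6
gripper_force: 0.0
```

```bash
python3 - <<'E'
from h import *
s=st(); plan(424.2,-231.3,27,98)
E
```

```text
{'clock': 10.0, 'eef_pos': [419.576, -230.824, 75.951], 'tool_rot': [3.139, -0.002, -3.011], 'force': [-0.445, -0.068, 1.118], 'width': 85.595, 'gripper_force': 0.0, 'qpos': [0.275, 0.718, 0.253, 2.13, -0.499, 0.353, 2.642]}
plan dx,dy,dz cm [-0.46 -0.12  4.89] spin -0.5 j7 2.64 w 85.6
```

Request:
{"api": "play_rows", "payload": {"targets": [[0,-0.2,0,3,0],[0,-0.2,0,4.9,0],[0,-0.2,0,4.9,0],[1,-0.2,0,4.9,0],[1,-0.2,0,4.9,0],[1,-0.2,0,4.9,0],[1,-0.2,0,4.9,0],[1,-0.2,0,4.9,0],[1,-0.2,0,1,0],[1,-0.2,0,-4,0]]}}

```text
clock: 11.0
eef_pos: [421.0, -230.8, 116.1]
tool_rot: [3.139, -0.004, -3.011]
force: [0.9, -0.2, -0.5]
width: 32.4
gripper_force: 60.2
```

```bash
python3 - <<'E'
from h import *
s=st(); b=w(-38,-86.5-47); plan(*b,190,97)
E
```

```text
{'clock': 11.0, 'eef_pos': [420.974, -230.787, 116.117], 'tool_rot': [3.139, -0.004, -3.011], 'force': [0.865, -0.195, -0.494], 'width': 32.389, 'gripper_force': 60.217, 'qpos': [0.207, 0.653, 0.352, 2.109, -0.488, 0.463, 2.636]}
plan dx,dy,dz cm [-21.56   9.26  -7.44] spin 0.5 j7 2.64 w 32.4
```

Request:
{"api": "play_rows", "payload": {"targets": [[1,-4,1.5,-4,0],[1,-21.6,9.8,-7.4,0],[1,-21.6,9.8,-7.4,0],[1,-21.6,9.8,-7.4,0],[1,-21.6,9.8,-7.4,0],[1,-21.6,9.8,-7.4,0],[1,-21.6,9.8,-7.4,0],[1,-21.6,9.8,-2,0],[1,-21.6,9.8,-2,0]]}}

```text
clock: 11.9
eef_pos: [618.3, -106.3, 131.7]
tool_rot: [3.138, -0.011, -3.013]
force: [-1.8, 0.7, -0.9]
width: 32.4
gripper_force: 60.2
```

```bash
python3 - <<'E'
from h import *
s=st(); b=w(-38,-86.5-42); plan(*b,79,97)
E
```

```text
{'clock': 11.9, 'eef_pos': [618.28, -106.258, 131.67], 'tool_rot': [3.138, -0.011, -3.013], 'force': [-1.844, 0.663, -0.909], 'width': 32.428, 'gripper_force': 60.242, 'qpos': [-0.145, 0.799, 0.462, 1.689, -0.472, 0.779, 2.241]}
plan dx,dy,dz cm [-0.47 -0.06  5.26] spin 0.4 j7 2.24 w 32.4
```

Request:
{"api": "play_rows", "payload": {"targets": [[1,-0.2,0,3,0.5],[1,-0.2,0,5,0.5],[1,-0.2,0,5.2,0.5],[1,-0.2,0,5.2,0.5],[0.45,-0.2,0,5.2,0.5],[0.45,-0.2,0,5.2,0.5],[0.45,-0.2,0,5.2,0.5],[0.45,-0.2,0,2,0.5],[0.45,-0.2,0,-2,0.5],[0.45,-0.2,0,-5,0.5]]}}

```text
clock: 12.9
eef_pos: [626.2, -106.2, 188.8]
tool_rot: [-3.141, 0.002, -3.02]
force: [0.9, -0.0, 0.5]
width: 47.0
gripper_force: 0.0
```

```bash
python3 - <<'E'
from h import *
s=st(); plan(543.5,-344,90,28)
E
```

```text
{'clock': 12.9, 'eef_pos': [626.189, -106.194, 188.813], 'tool_rot': [-3.141, 0.002, -3.02], 'force': [0.907, -0.004, 0.541], 'width': 46.957, 'gripper_force': 0.0, 'qpos': [-0.172, 0.734, 0.508, 1.64, -0.436, 0.881, 2.201]}
plan dx,dy,dz cm [ 11.12 -22.59   9.88] spin 69.0 j7 2.2 w 47.0
```

Request:
{"api": "play_rows", "payload": {"targets": [[0.45,11.1,-22.6,0,69],[0.2,11.1,-22.6,0,69],[0,11.1,-22.6,0,69],[0,11.1,-22.6,0,69],[0,11.1,-22.6,3,69],[0,11.1,-22.6,6,69],[0,11.1,-22.6,9,69],[0,11.1,-22.6,9,69],[0,11.1,-22.6,9,69],[0,11.1,-22.6,9,69]]}}

```text
clock: 13.9
eef_pos: [543.6, -343.9, 96.9]
tool_rot: [3.141, 0.001, 2.063]
force: [-1.3, 0.1, 0.2]
width: 85.4
gripper_force: 0.0
```

```bash
python3 - <<'E'
from h import *
s=st(); im,d,P=snap('top'); im,d,P2=snap('scene')
rect([P,P2],(543,-344),32,14,26); plan(543.5,-344,27,28)
E
```

```text
{'clock': 13.9, 'eef_pos': [543.552, -343.939, 96.937], 'tool_rot': [3.141, 0.001, 2.063], 'force': [-1.266, 0.139, 0.172], 'width': 85.403, 'gripper_force': 0.0, 'qpos': [0.127, 0.935, 0.712, 1.674, -0.784, 0.839, 1.679]}
few 0
143 mean [ 545.2 -341.4   22.5] rect 543.5 -344.7 size 48 36 long-axis deg -58.4
143 mean [ 545.2 -341.4   22.5] rect 543.5 -344.7 size 48 36 long-axis deg -58.4
plan dx,dy,dz cm [ 0.02 -0.03  7.04] spin 0.2 j7 1.68 w 85.3
```

Request:
{"api": "play_rows", "payload": {"targets": [[0,0,0,4,0],[0,0,0,7,0],[0,0,0,7,0],[1,0,0,7,0],[1,0,0,7,0],[1,0,0,7,0],[1,0,0,7,0],[1,0,0,7,0],[1,0,0,3,0],[1,0,0,-2,0]]}}

```text
clock: 15.0
eef_pos: [541.9, -342.4, 115.5]
tool_rot: [-3.139, -0.004, 2.06]
force: [0.9, -0.4, -1.3]
width: 33.0
gripper_force: 60.6
```

```bash
python3 - <<'E'
from h import *
s=st(); b=w(38,-86.5-10); plan(*b,190,97)
E
```

```text
{'clock': 15.0, 'eef_pos': [541.872, -342.381, 115.525], 'tool_rot': [-3.139, -0.004, 2.06], 'force': [0.893, -0.438, -1.267], 'width': 33.031, 'gripper_force': 60.619, 'qpos': [0.116, 0.913, 0.733, 1.667, -0.761, 0.875, 1.659]}
plan dx,dy,dz cm [17.37 26.43 -7.43] spin -69.0 j7 1.66 w 33.0
```

Request:
{"api": "play_rows", "payload": {"targets": [[1,0,0,-5,-8],[1,17.4,26.4,-7.4,-69],[1,17.4,26.4,-7.4,-69],[1,17.4,26.4,-7.4,-69],[1,17.4,26.4,-7.4,-69],[1,17.4,26.4,-7.4,-69],[1,17.4,26.4,-7.4,-69],[1,17.4,26.4,-7.4,-69],[1,17.4,26.4,-7.4,-69],[1,17.4,26.4,-7.4,-69]]}}

```text
clock: 16.0
eef_pos: [693.9, -67.0, 190.5]
tool_rot: [-3.141, -0.001, -3.021]
force: [0.4, -1.4, -1.0]
width: 32.6
gripper_force: 60.6
```

```bash
python3 - <<'E'
from h import *
s=st(); b=w(38,-86.5-10); plan(*b,79,97)
E
```

```text
{'clock': 16.0, 'eef_pos': [693.912, -67.026, 190.498], 'tool_rot': [-3.141, -0.001, -3.021], 'force': [0.403, -1.399, -1.022], 'width': 32.576, 'gripper_force': 60.635, 'qpos': [-0.217, 0.822, 0.522, 1.442, -0.448, 0.997, 2.102]}
plan dx,dy,dz cm [-0.03  0.2  11.15] spin -0.1 j7 2.1 w 32.6
```

Request:
{"api": "play_rows", "payload": {"targets": [[1,0,0.2,4,0],[1,0,0.2,8,0],[1,0,0.2,11,0],[1,0,0.2,11.1,0],[1,0,0.2,11.1,0],[0.45,0,0.2,11.1,0],[0.45,0,0.2,11.1,0],[0.45,0,0.2,11.1,0],[0.45,0,0.2,7,0],[0.45,0,0.2,2,0]]}}

```text
clock: 17.0
eef_pos: [692.5, -63.6, 169.1]
tool_rot: [3.14, -0.005, -3.02]
force: [1.6, 0.2, 0.1]
width: 46.9
gripper_force: 0.0
```

```bash
python3 - <<'E'
from h import *
s=st(); im,d,P=snap('top')
q=P.reshape(-1,3); q=q[(q[:,2]>6)&(q[:,2]<20)&(np.hypot(q[:,0]-360,q[:,1]+320)<70)]
c=q[:,:2].mean(0); u,s_,v=np.linalg.svd(q[:,:2]-c); print('key',len(q),c,v[0],np.degrees(np.arctan2(v[0][1],v[0][0])))
plan(363,-316.5,100,143); plan(380,-316.5,100,143)
E
```

```text
{'clock': 17.0, 'eef_pos': [692.482, -63.558, 169.147], 'tool_rot': [3.14, -0.005, -3.02], 'force': [1.569, 0.162, 0.077], 'width': 46.865, 'gripper_force': 0.0, 'qpos': [-0.217, 0.844, 0.511, 1.46, -0.461, 0.964, 2.11]}
key 130 [ 358.51828956 -324.2927634 ] [-0.71638996 -0.6977001 ] -135.75722740686555
plan dx,dy,dz cm [ 36.41 -20.81   7.7 ] spin -46.0 j7 2.11 w 46.9
plan dx,dy,dz cm [ 34.73 -21.01   7.72] spin -46.0 j7 2.11 w 46.9
```

```bash
cat > key.py <<'E'
from h import *
from scipy.optimize import minimize
def fitkey(q,c0,zt=12):
    def sd(p,cx,cy,hx,hy):
        d=np.abs(p-[cx,cy])-[hx,hy]; return np.hypot(*np.maximum(d,0).T)
    # count of points outside, and unfilled template cells
    g=np.array([[a,b] for a in np.arange(-24,31,3.) for b in np.arange(-21,22,3.) if (a>=-12 and abs(b)<6) or a<-12])
    from scipy.spatial import cKDTree
    t=cKDTree(q)
    best=None
    for th in np.radians(np.arange(0,360,2)):
        Rm=np.array([[np.cos(th),-np.sin(th)],[np.sin(th),np.cos(th)]])
        off=q.mean(0)+Rm@[8.7,0]
        for dx in np.arange(-6,7,2.):
            for dy in np.arange(-6,7,2.):
                o=off+[dx,dy]; p=(q-o)@Rm
                e=np.minimum(sd(p,9,0,21,6),sd(p,-18,0,6,23)); f=t.query(g@Rm.T+o)[0]
                s=(np.minimum(e,8)**2).mean()+(np.minimum(f,8)**2).mean()
                if best is None or s<best[0]: best=(s,o,np.degrees(th))
    return best
E
python3 - <<'E'
from key import *
for n in('top','scene'):
    P=np.load(n+'0.npz')['P'];q=P.reshape(-1,3); q=q[(q[:,2]>6.5)&(q[:,2]<20)&(np.hypot(q[:,0]-360,q[:,1]+320)<55)]
    print(fitkey(q[:,:2],0))
plan(370,-315,100,143-180+0)
E
```

```text
(np.float64(3.2113409240873896), array([ 360.70614591, -320.83352342]), np.float64(54.0))
(np.float64(4.645958405818611), array([ 359.96398241, -319.32787396]), np.float64(56.0))
plan dx,dy,dz cm [ 35.7  -20.74   7.71] spin -46.0 j7 2.11 w 46.9
```

Request:
{"api": "play_rows", "payload": {"targets": [[0.45,36.7,-21.1,-2,132],[0.45,36.7,-21.1,-2,132],[0.45,36.7,-21.1,-2,132],[0.45,36.7,-21.1,-2,132],[0.45,36.7,-21.1,-2,132],[0.45,36.7,-21.1,-2,132],[0.45,36.7,-21.1,-2,132],[0.45,36.7,-21.1,-2,132],[0.45,36.7,-21.1,-2,132],[0.45,36.7,-21.1,3,132]]}}

```text
clock: 18.05
eef_pos: [355.5, -325.0, 145.0]
tool_rot: [3.135, 0.013, 1.751]
force: [2.9, -0.7, -0.6]
width: 47.0
gripper_force: 0.0
```

```bash
python3 - <<'E'
from key import *
s=st(); im,d,P=snap('scene');q=P.reshape(-1,3); q=q[(q[:,2]>6.5)&(q[:,2]<20)&(np.hypot(q[:,0]-360,q[:,1]+320)<55)]
print(len(q),fitkey(q[:,:2],0)); plan(360.5,-320,70,145); plan(360.5,-320,27,145)
E
```

```text
{'clock': 18.05, 'eef_pos': [355.541, -324.976, 144.997], 'tool_rot': [3.135, 0.013, 1.751], 'force': [2.876, -0.693, -0.608], 'width': 46.961, 'gripper_force': 0.0, 'qpos': [0.166, 0.712, 0.802, 2.109, -0.859, 0.668, 1.741]}
83 (np.float64(4.650532314485362), array([ 360.72406573, -318.43325088]), np.float64(54.0))
plan dx,dy,dz cm [-0.31  0.74  6.49] spin 45.2 j7 1.74 w 46.9
plan dx,dy,dz cm [-0.32  0.76 10.79] spin 45.2 j7 1.74 w 46.9
```

Request:
{"api": "play_rows", "payload": {"targets": [[0.45,0,0.2,3,45],[0.45,0,0.2,6,45],[0.45,0,0.2,6,45],[0.45,0,0.2,6,45],[0.45,0,0.2,6,45],[0.45,0,0.2,6,45],[0.45,0,0.2,6,45],[0.45,0,0.2,6,45]]}}

```text
clock: 18.9
eef_pos: [358.3, -317.6, 80.8]
tool_rot: [3.141, -0.001, 0.982]
force: [-0.2, 0.3, -0.2]
width: 47.1
gripper_force: 0.0
```

```bash
python3 - <<'E'
from h import *
s=st(); plan(360.5,-319.5,27,145)
E
```

```text
{'clock': 18.9, 'eef_pos': [358.305, -317.555, 80.799], 'tool_rot': [3.141, -0.001, 0.982], 'force': [-0.174, 0.316, -0.2], 'width': 47.071, 'gripper_force': 0.0, 'qpos': [0.195, 0.837, 0.748, 2.14, -1.079, 0.611, 1.154]}
plan dx,dy,dz cm [-0.04  0.29  5.38] spin 1.3 j7 1.15 w 47.1
```

Request:
{"api": "play_rows", "payload": {"targets": [[0.45,0,0.3,3,1],[0.45,0,0.3,5.4,1],[0.45,0,0.3,5.4,1],[0.45,0,0.3,5.4,1],[1,0,0.3,5.4,1],[1,0,0.3,5.4,1],[1,0,0.3,5.4,1],[1,0,0.3,5.4,1],[1,0,0.3,3,1],[1,0,0.3,-4,1]]}}

```text
clock: 19.9
eef_pos: [358.9, -318.2, 99.4]
tool_rot: [-3.136, -0.0, 0.961]
force: [1.9, -0.9, -0.3]
width: 10.1
gripper_force: 59.0
```

```bash
python3 - <<'E'
from h import *
s=st(); plan(*w(-137,-35),140,7); plan(*w(-137,-35),140,97)
E
```

```text
{'clock': 19.9, 'eef_pos': [358.887, -318.168, 99.425], 'tool_rot': [-3.136, -0.0, 0.961], 'force': [1.874, -0.889, -0.301], 'width': 10.104, 'gripper_force': 59.017, 'qpos': [0.242, 0.763, 0.659, 2.123, -0.902, 0.569, 0.962]}
plan dx,dy,dz cm [32.81 -4.18 -4.02] spin -42.0 j7 0.96 w 10.1
plan dx,dy,dz cm [32.81 -4.18 -4.02] spin 48.0 j7 0.96 w 10.1
```

Request:
{"api": "play_rows", "payload": {"targets": [[1,6,-0.8,-4,8],[1,32.8,-4.2,-4,48],[1,32.8,-4.2,-4,48],[1,32.8,-4.2,-4,48],[1,32.8,-4.2,-4,48],[1,32.8,-4.2,-4,48],[1,32.8,-4.2,-4,48],[1,32.8,-4.2,-4,48],[1,32.8,-4.2,0,48],[1,32.8,-4.2,0,48]]}}

```text
clock: 20.9
eef_pos: [511.1, -24.8, 97.8]
tool_rot: [-3.139, 0.006, 0.125]
force: [-1.1, 0.7, -0.2]
width: 10.3
gripper_force: 59.0
```

```bash
python3 - <<'E'
from h import *
s=st(); print(tocab(s['eef_pos'][:2])); plan(*w(-137,-35),41,97); snap('scene','s1'); a=cv2.imread('pics/s1.png')[90:310,140:400]; cv2.imwrite('pics/s1c.png',cv2.convertScaleAbs(cv2.resize(a,(700,592),interpolation=cv2.INTER_CUBIC),alpha=1.5))
E
```

```text
{'clock': 20.9, 'eef_pos': [511.114, -24.767, 97.805], 'tool_rot': [-3.139, 0.006, 0.125], 'force': [-1.072, 0.714, -0.16], 'width': 10.283, 'gripper_force': 59.013, 'qpos': [-0.556, 0.905, 0.921, 2.042, -1.074, 0.794, -0.402]}
[-138.57869788  -34.13276906]
plan dx,dy,dz cm [0.19 0.1  5.68] spin 0.2 j7 -0.4 w 10.3
```

View pics/s1c.png

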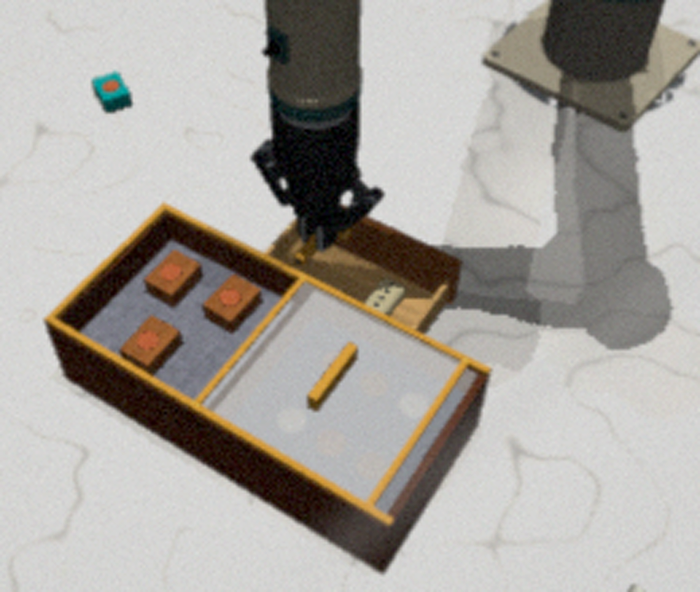

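The picture shows all three cases flat in the bay at (172,276), (232,302) and (150,342), the cover in the drawer at (384,297), and the key held over the drawer at (310,245).

Request:
{"api": "play_rows", "payload": {"targets": [[1,0.1,0,3,0],[1,0.1,0,5.6,0],[1,0.1,0,5.6,0],[1,0.1,0,5.6,0],[0.6,0.1,0,5.6,0],[0.6,0.1,0,5.6,0],[0.6,0.1,0,5.6,0],[0.6,0.1,0,3,0],[0.6,0.1,0,-2,0],[0.6,0.1,0,-6,0]]}}

```text
clock: 21.95
eef_pos: [514.3, -26.9, 162.3]
tool_rot: [3.141, 0.0, 0.123]
force: [1.0, 0.3, -0.5]
width: 34.0
gripper_force: 0.0
```

```bash
python3 - <<'E'
from h import *
s=st(); b=w(-240,0); print(b,np.hypot(*b)); plan(*b,150,7); plan(*b,82,7);plan(*b,82,97)
E
```

```text
{'clock': 21.95, 'eef_pos': [514.324, -26.924, 162.313], 'tool_rot': [3.141, 0.0, 0.123], 'force': [0.994, 0.325, -0.493], 'width': 33.991, 'gripper_force': 0.0, 'qpos': [-0.553, 0.756, 0.894, 1.998, -0.834, 0.805, -0.613]}
[406.28892361  -3.24864242] 406.3019112957068
plan dx,dy,dz cm [-10.43  -3.67   1.23] spin -90.0 j7 -0.61 w 34.0
plan dx,dy,dz cm [-10.43  -3.68   8.03] spin -90.0 j7 -0.61 w 34.0
plan dx,dy,dz cm [-10.43  -3.68   8.03] spin 0.0 j7 -0.61 w 34.0
```

Request:
{"api": "play_rows", "payload": {"targets": [[1,-9,-3.7,0,0],[1,-9,-3.7,0,0],[1,-9,-3.7,0,0],[1,-9,-3.7,0,0],[1,-9,-3.7,0,0],[1,-9,-3.7,4,0],[1,-9,-3.7,8,0],[1,-9,-3.7,9.4,0],[1,-9,-3.7,9.4,0],[1,-9,-3.7,9.4,0]]}}

```text
clock: 22.95
eef_pos: [421.8, -1.8, 66.4]
tool_rot: [3.141, -0.001, 0.121]
force: [0.5, -0.6, 0.3]
width: -0.0
gripper_force: 0.0
```

```bash
python3 - <<'E'
from h import *
s=st(); print(tocab(s['eef_pos'][:2])); plan(*w(-107,0),68,97)
snap('scene','s2'); a=cv2.imread('pics/s2.png')[100:300,150:390]; cv2.imwrite('pics/s2c.png',cv2.convertScaleAbs(cv2.resize(a,(710,592),interpolation=cv2.INTER_CUBIC),alpha=1.5))
E
```

```text
{'clock': 22.95, 'eef_pos': [421.796, -1.795, 66.351], 'tool_rot': [3.141, -0.001, 0.121], 'force': [0.514, -0.561, 0.289], 'width': -0.02, 'gripper_force': 0.0, 'qpos': [-0.362, 0.745, 0.449, 2.289, -1.099, 0.337, -0.397]}
[-224.43135622   -0.44693487]
plan dx,dy,dz cm [11.74 -0.06 -0.15] spin -0.1 j7 -0.4 w -0.0
```

View pics/s2c.png

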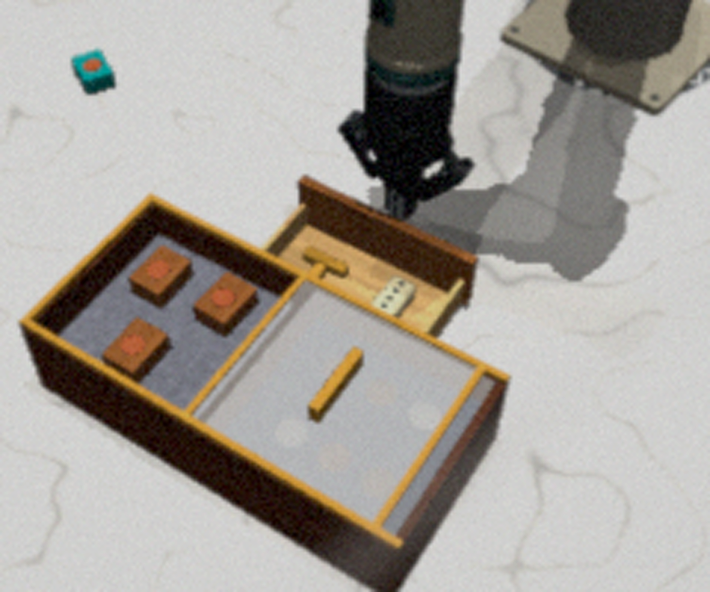

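Key (325,262) and cover (395,296) lie in the drawer; the closed fingers stand in front of the panel at (400,205). Next I push the drawer in slowly.

Request:
{"api": "play_rows", "payload": {"targets": [[1,0.8,0,0,0],[1,1.6,0,0,0],[1,2.6,0,0,0],[1,3.6,0,0,0],[1,4.6,0,0,0],[1,5.6,0,0,0],[1,6.6,0,0,0],[1,7.6,0,0,0],[1,8.6,0,0,0],[1,9.4,0,0,0]]}}

```text
clock: 24.0
eef_pos: [514.9, 10.9, 66.2]
tool_rot: [-3.141, -0.0, 0.124]
force: [-2.5, -0.9, 0.8]
width: 0.2
gripper_force: 1.1
```

```bash
cat > pan.py <<'E'
from h import *
s=st(); print(tocab(s['eef_pos'][:2])); plan(*w(-107,0),68,97)
for n in('top','scene'):
    im,d,P=snap(n); q=P[(P[...,2]>57)&(P[...,2]<70)]; t=tocab(q); t=t[(t[:,0]<-88)&(t[:,0]>-215)&(abs(abs(t[:,1])-68)<24)]; print('panel',len(t),np.percentile(t[:,0],[2,10,50,90,98]).round(1).tolist())
    q=P[P[...,2]>104]; t=tocab(q); t=t[(abs(t[:,0])<34)&(abs(t[:,1])<150)&(q[:,2]<116)]; print('pull',len(t),np.percentile(t[:,1],[2,50,98]).round(1).tolist() if len(t) else '')
E
python3 pan.py
```

```text
{'clock': 24.0, 'eef_pos': [514.91, 10.916, 66.186], 'tool_rot': [-3.141, -0.0, 0.124], 'force': [-2.461, -0.918, 0.795], 'width': 0.245, 'gripper_force': 1.078, 'qpos': [-0.461, 0.842, 0.608, 2.045, -0.938, 0.557, -0.615]}
[-130.46249986    0.82100979]
plan dx,dy,dz cm [ 2.35  0.09 -0.18] spin 0.1 j7 -0.62 w 0.2
panel 34 [-119.1, -118.4, -114.4, -110.3, -109.5]
pull 77 [65.2, 70.0, 75.0]
panel 162 [-117.9, -116.1, -110.6, -107.8, -107.1]
pull 145 [68.0, 74.0, 77.6]
```

Request:
{"api": "play_rows", "payload": {"targets": [[1,0.7,0,0,0],[1,1.4,0,0,0],[1,1.8,0,0,0],[1,2.1,0,0,0],[1,2.3,0,0,0],[1,2.4,0,0,0],[1,2.5,0,0,0],[1,2.6,0,0,0],[1,2.6,0,0,0]]}}

```text
clock: 25.0
eef_pos: [537.8, 13.7, 66.2]
tool_rot: [-3.141, 0.003, 0.123]
force: [-6.2, -1.2, 4.0]
width: -0.3
gripper_force: 3.1
```

```bash
python3 pan.py
```

```text
{'clock': 25.0, 'eef_pos': [537.842, 13.674, 66.177], 'tool_rot': [-3.141, 0.003, 0.123], 'force': [-6.247, -1.241, 3.99], 'width': -0.307, 'gripper_force': 3.143, 'qpos': [-0.47, 0.868, 0.634, 1.98, -0.91, 0.61, -0.661]}
[-107.36557952    0.76406682]
plan dx,dy,dz cm [ 0.04  0.08 -0.18] spin 0.0 j7 -0.66 w -0.3
panel 28 [-96.1, -95.7, -92.5, -89.2, -88.6]
pull 41 [65.3, 70.0, 74.8]Traceback (most recent call last):
  File "pan.py", line 4, in <module>
    im,d,P=snap(n); q=P[(P[...,2]>57)&(P[...,2]<70)]; t=tocab(q); t=t[(t[:,0]<-88)&(t[:,0]>-215)&(abs(abs(t[:,1])-68)<24)]; print('panel',len(t),np.percentile(t[:,0],[2,10,50,90,98]).round(1).tolist())
                                                                                                                                                 ~~~~~~~~~~~~~^^^^^^^^^^^^^^^^^^^^^^^^
    return _quantile_unchecked(
        a, q, axis, out, overwrite_input, method, keepdims, weights)
    return _ureduce(a,
                    func=_quantile_ureduce_func,
    ...<5 lines>...
                    overwrite_input=overwrite_input,
                    method=method)
    r = func(a, **kwargs)
    result = _quantile(arr,
                       quantiles=q,
    ...<2 lines>...
                       out=out,
                       weights=wgt)
    slices_having_nans = np.isnan(arr[-1, ...])
                                  ~~~^^^^^^^^^
IndexError: index -1 is out of bounds for axis 0 with size 0
```

Request:
{"api": "play_rows", "payload": {"targets": [[1,0.2,0,0,0],[1,0.3,0,0,0],[1,0.4,0,0,0],[1,0.4,0,0,0]]}}

```text
clock: 25.5
eef_pos: [538.0, 13.7, 66.0]
tool_rot: [-3.139, 0.01, 0.122]
force: [-14.6, -1.6, 9.4]
width: -0.3
gripper_force: 7.3
```

Request:
{"api": "play_rows", "payload": {"targets": [[1,-2,0,0,0],[1,-4,0,0,0],[1,-4,0,-5,0],[1,-4,0,-10,0],[1,-4,0,-13,0],[1,-4,0,-13,0],[1,-4,0,-13,0]]}}

```text
clock: 26.2
eef_pos: [505.1, 10.0, 197.0]
tool_rot: [-3.141, -0.003, 0.124]
force: [-0.1, 0.6, -0.5]
width: 0.2
gripper_force: 0.0
```

```bash
python3 - <<'E'
from h import *
s=st(); plan(*w(0,106),190,97)
E
```

```text
{'clock': 26.2, 'eef_pos': [505.06, 9.968, 197.044], 'tool_rot': [-3.141, -0.003, 0.124], 'force': [-0.087, 0.578, -0.543], 'width': 0.185, 'gripper_force': 0.0, 'qpos': [-0.618, 0.656, 0.852, 1.996, -0.694, 0.803, -0.807]}
plan dx,dy,dz cm [ 14.05 -10.47   0.75] spin 0.1 j7 -0.81 w 0.2
```

Request:
{"api": "play_rows", "payload": {"targets": [[1,14,-10.5,0,0],[1,14,-10.5,0,0],[1,14,-10.5,0,0],[1,14,-10.5,0,0],[1,14,-10.5,0,0],[1,14,-10.5,3,0],[1,14,-10.5,6,0],[1,14,-10.5,7.2,0],[1,14,-10.5,7.2,0],[1,14,-10.5,7.2,0]]}}

```text
clock: 27.2
eef_pos: [630.4, 130.1, 124.8]
tool_rot: [3.141, -0.0, 0.122]
force: [0.5, 0.2, -0.3]
width: -0.3
gripper_force: 0.0
```

```bash
python3 - <<'E'
from h import *
s=st(); print(tocab(s['eef_pos'][:2])); plan(*w(0,-67),124,97)
snap('scene','s3'); a=cv2.imread('pics/s3.png')[100:300,150:390]; cv2.imwrite('pics/s3c.png',cv2.convertScaleAbs(cv2.resize(a,(710,592),interpolation=cv2.INTER_CUBIC),alpha=1.5))
E
```

```text
{'clock': 27.2, 'eef_pos': [630.379, 130.071, 124.808], 'tool_rot': [3.141, -0.0, 0.122], 'force': [0.487, 0.206, -0.284], 'width': -0.341, 'gripper_force': 0.0, 'qpos': [-0.672, 0.916, 0.778, 1.66, -0.786, 0.905, -1.026]}
[ -1.3330961  105.01608067]
plan dx,dy,dz cm [ 0.13 17.2   0.09] spin 0.0 j7 -1.03 w -0.3
```

View pics/s3c.png

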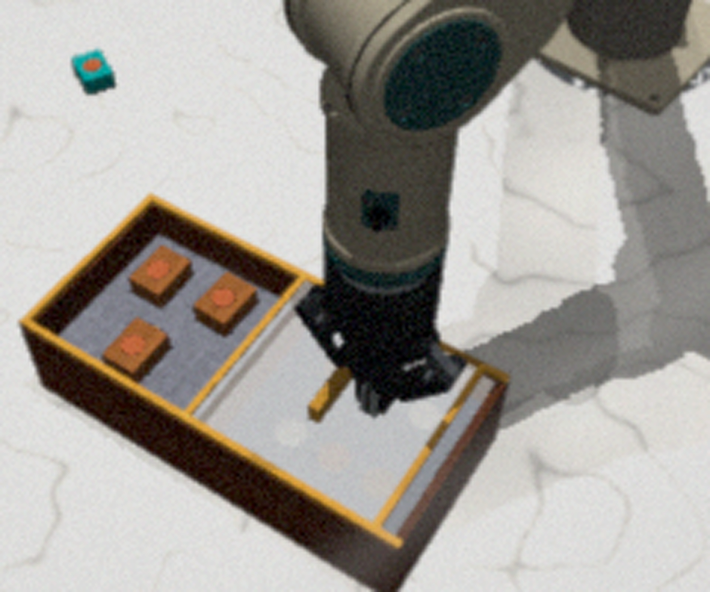

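Closed fingers (375,395) stand on the glass's far side of the pull (330,395); the cases are still flat in the bay. I push the door now.

Request:
{"api": "play_rows", "payload": {"targets": [[1,0,0.8,0,0],[1,0,1.6,0,0],[1,0,2.6,0,0],[1,0,3.8,0,0],[1,0,5,0,0],[1,0,6.2,0,0],[1,0,7.4,0,0],[1,0,8.6,0,0],[1,0,9.8,0,0],[1,0,11,0,0]]}}

```text
clock: 28.25
eef_pos: [643.6, 20.6, 124.2]
tool_rot: [-3.142, 0.0, 0.123]
force: [-0.1, 1.4, 1.6]
width: -0.4
gripper_force: 0.9
```

```bash
cat > pl.py <<'E'
from h import *
s=st(); print(tocab(s['eef_pos'][:2]))
for n in('top','scene'):
    im,d,P=snap(n); q=P[P[...,2]>104]; t=tocab(q); t=t[(abs(t[:,0])<34)&(abs(t[:,1])<150)&(q[:,2]<116)]; print('pull',len(t),np.percentile(t[:,1],[2,50,98]).round(1).tolist() if len(t) else '')
E
python3 pl.py
```

```text
{'clock': 28.25, 'eef_pos': [643.598, 20.643, 124.176], 'tool_rot': [-3.142, 0.0, 0.123], 'force': [-0.099, 1.376, 1.598], 'width': -0.398, 'gripper_force': 0.945, 'qpos': [-0.492, 0.912, 0.762, 1.659, -0.772, 0.898, -0.865]}
[-1.54816937 -5.20749424]
pull 38 [-28.8, -23.1, 0.4]
pull 99 [-30.5, -22.5, 4.8]
```

Request:
{"api": "play_rows", "payload": {"targets": [[1,0,1,0,0],[1,0,2,0,0],[1,0,3,0,0],[1,0,4,0,0],[1,0,4.8,0,0],[1,0,5.4,0,0],[1,0,5.8,0,0],[1,0,6.1,0,0],[1,0,6.3,0,0],[1,0,6.4,0,0]]}}

```text
clock: 29.35
eef_pos: [650.8, -38.5, 124.2]
tool_rot: [-3.136, 0.002, 0.125]
force: [-3.3, 7.9, 3.5]
width: -0.1
gripper_force: 4.1
```

```bash
python3 pl.py
```

```text
{'clock': 29.35, 'eef_pos': [650.843, -38.479, 124.156], 'tool_rot': [-3.136, 0.002, 0.125], 'force': [-3.314, 7.933, 3.51], 'width': -0.093, 'gripper_force': 4.13, 'qpos': [-0.388, 0.918, 0.751, 1.632, -0.763, 0.912, -0.786]}
[ -1.56202004 -64.77192671]
pull 41 [-86.4, -80.6, -56.4]
pull 95 [-86.4, -78.2, -50.8]
```

Request:
{"api": "play_rows", "payload": {"targets": [[1,0,0.2,0,0],[1,0,0.3,0,0],[1,0,0.4,0,0],[1,0,0.5,0,0],[1,0,0.5,0,0]]}}

```text
clock: 29.95
eef_pos: [650.9, -38.9, 124.1]
tool_rot: [-3.129, 0.003, 0.128]
force: [-5.8, 14.2, 6.9]
width: -0.0
gripper_force: 7.4
```

Request:
{"api": "play_rows", "payload": {"targets": [[1,0,-1.5,0,0],[1,0,-3,0,0],[1,0,-3,-4,0],[1,0,-3,-9,0],[1,0,-8,-12,0],[1,0,-13,-12,0],[1,0,-18,-12,0],[1,0,-23,-12,0],[1,0,-28,-12,0],[1,0,-30,-12,0]]}}

```text
clock: 30.95
eef_pos: [614.0, 257.3, 243.8]
tool_rot: [-3.14, -0.001, 0.13]
force: [0.6, -0.2, -0.8]
width: -0.1
gripper_force: 0.0
```

```bash
python3 - <<'E'
from h import *
st()
for n in('top','scene'):
    im,d,P=snap(n,n+'9'); q=P[(P[...,2]>106)&(P[...,2]<116)]; t=tocab(q); t=t[(abs(t[:,0])<34)&(abs(t[:,1]+86)<30)]; (x,y),wh,a=cv2.minAreaRect(t.astype(np.float32)); print('pull',len(t),x,y,wh)
    q=P[(P[...,2]>57)&(P[...,2]<70)]; t=tocab(q); t=t[(t[:,0]<-87)&(t[:,0]>-215)&(abs(t[:,1])<95)]; print('panel',len(t),np.percentile(t[:,0],[2,50,98]).round(1) if len(t) else '')
a=cv2.imread('pics/top9.png')[100:270,100:400];cv2.imwrite('pics/top9c.png',cv2.convertScaleAbs(cv2.resize(a,(800,453),interpolation=cv2.INTER_CUBIC),alpha=1.7))
a=cv2.imread('pics/scene9.png')[90:375,100:400];cv2.imwrite('pics/scene9c.png',cv2.convertScaleAbs(cv2.resize(a,(630,598),interpolation=cv2.INTER_CUBIC),alpha=1.5))
E
```

```text
{'clock': 30.95, 'eef_pos': [614.025, 257.344, 243.754], 'tool_rot': [-3.14, -0.001, 0.13], 'force': [0.615, -0.225, -0.796], 'width': -0.059, 'gripper_force': 0.0, 'qpos': [-0.895, 0.824, 0.892, 1.498, -0.679, 1.148, -1.317]}
pull 79 0.6461257934570312 -82.03790283203125 (10.05549144744873, 64.38424682617188)
panel 211 [-96.4 -92.3 -87.3]
pull 118 -0.9055252075195312 -82.29305267333984 (11.223637580871582, 63.90789031982422)
panel 0
```

View pics/top9c.png

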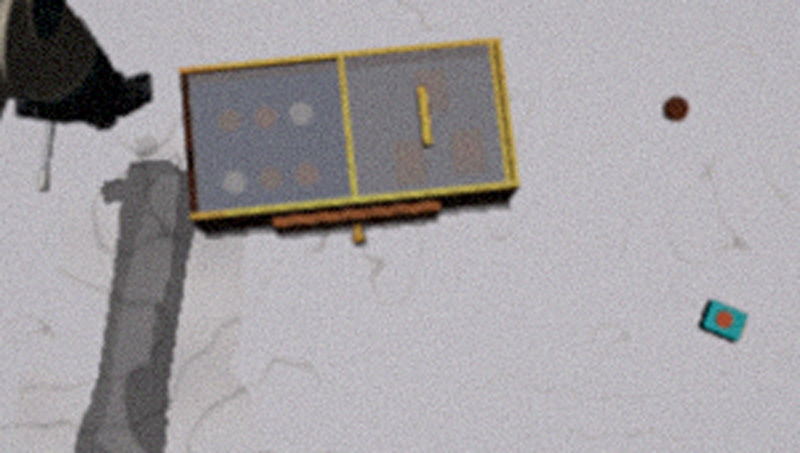

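View pics/scene9c.png

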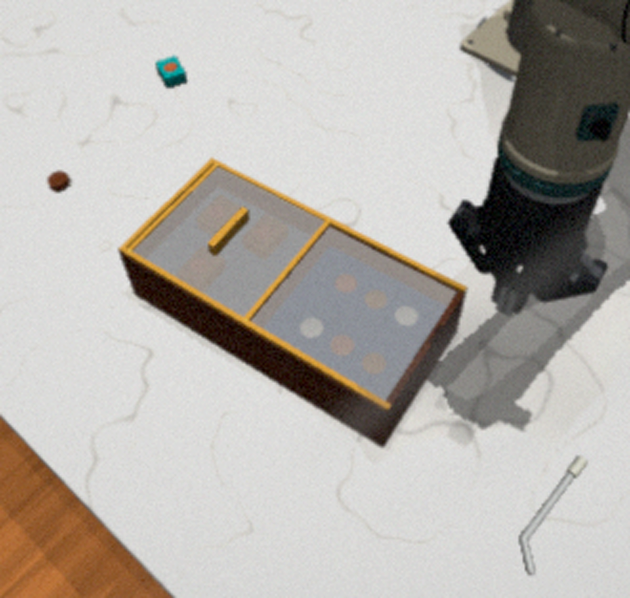

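The top view shows the drawer panel against the cabinet and the door over the bay with its pull at (425,115), but there is a double brass line at the right end (492 to 512). I'll check that gap.

```bash
python3 - <<'E'
from h import *
for n in('top','scene'):
    im,d,P=snap(n); t=tocab(P); z=P[...,2]
    m=(abs(t[...,0])<60)&(z>75)&(z<101)
    print(n,'ends',np.percentile(t[m][:,1],[0.3,99.7]).round(1))
    for y in range(-182,-156,2):
        k=m&(abs(t[...,1]-y)<1.5); print(y,k.sum(),z[k].mean().round(1) if k.any() else '',im[k].mean(0).round() if k.any() else '')
a=cv2.imread('pics/scene9.png')[155:225,150:220]; b=cv2.imread('pics/top9.png')[105:190,255:300]
cv2.imwrite('pics/z.png',cv2.convertScaleAbs(np.hstack([cv2.resize(a,(500,500),interpolation=cv2.INTER_CUBIC),cv2.resize(b,(265,500),interpolation=cv2.INTER_CUBIC)]),alpha=1.6))
E
```

```text
top ends [-692.3  174.8]
-182 0  
-180 0  
-178 8 93.6 [110.  98.  66.]
-176 33 94.0 [107.  93.  56.]
-174 42 93.9 [96. 82. 41.]
-172 53 92.4 [81. 67. 29.]
-170 45 90.4 [79. 65. 29.]
-168 30 93.4 [92. 77. 36.]
-166 44 94.2 [97. 84. 43.]
-164 42 93.4 [93. 82. 53.]
-162 43 92.4 [79. 74. 64.]
-160 38 92.5 [71. 69. 70.]
-158 37 92.6 [69. 68. 72.]
scene ends [-685.5  177.2]
-182 0  
-180 1 93.5 [145. 127. 100.]
-178 13 94.6 [145. 121.  87.]
-176 29 95.6 [144. 116.  74.]
-174 50 95.6 [136. 102.  48.]
-172 63 94.8 [113.  83.  32.]
-170 32 94.9 [106.  77.  29.]
-168 34 95.4 [126.  92.  35.]
-166 45 95.6 [134.  99.  39.]
-164 57 94.8 [116.  90.  47.]
-162 60 94.3 [101.  86.  65.]
-160 51 93.6 [98. 92. 85.]
-158 46 93.5 [97. 93. 89.]
```

View pics/z.png

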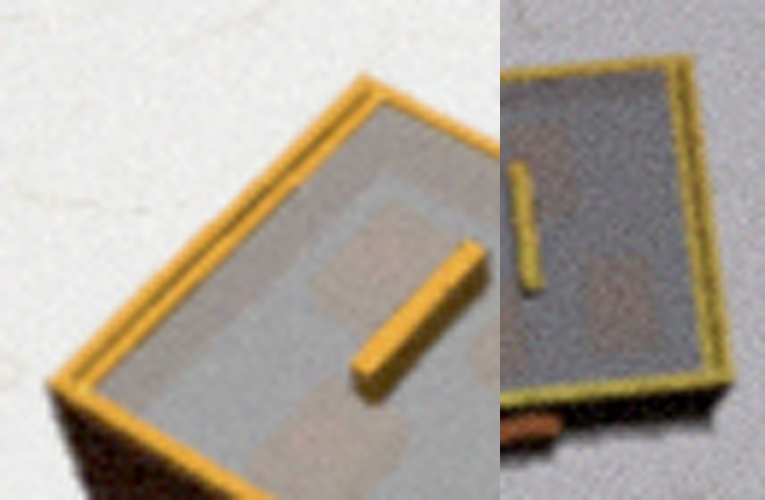

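The close view shows a dark gap of about 4 mm between the frame rim (-173) and the door's edge (-168), so the door may not be quite closed. I'll push once more.

Request:
{"api": "play_rows", "payload": {"targets": [[1,0.1,5,0,0],[1,0.1,10,0,0],[1,0.1,15,0,0],[1,0.1,20,0,0],[1,0.1,25,0,0],[1,0.1,28,0,0],[1,0.1,28.6,4,0],[1,0.1,28.6,8,0],[1,0.1,28.6,11.8,0],[1,0.1,28.6,11.8,0]]}}

```text
clock: 32.15
eef_pos: [647.4, -34.2, 121.6]
tool_rot: [-3.141, 0.009, 0.12]
force: [-0.3, -0.4, -0.3]
width: 0.2
gripper_force: 0.0
```

Request:
{"api": "play_rows", "payload": {"targets": [[1,0,0.4,0,0],[1,0,0.8,0,0],[1,0,1.2,0,0],[1,0,1.5,0,0],[1,0,1.8,0,0],[1,0,2,0,0],[1,0,2.2,0,0],[1,0,2.2,0,0]]}}

```text
clock: 32.95
eef_pos: [652.8, -40.6, 128.0]
tool_rot: [-3.118, 0.002, 0.131]
force: [-8.4, 25.2, 8.3]
width: -0.3
gripper_force: 13.2
```

```bash
python3 pl.py
```

```text
{'clock': 32.95, 'eef_pos': [652.836, -40.607, 128.008], 'tool_rot': [-3.118, 0.002, 0.131], 'force': [-8.367, 25.188, 8.281], 'width': -0.265, 'gripper_force': 13.178, 'qpos': [-0.372, 0.914, 0.746, 1.619, -0.765, 0.932, -0.773]}
[  0.15667688 -67.12610851]
pull 43 [-86.8, -80.4, -56.5]
pull 78 [-86.3, -78.7, -53.9]
```

Request:
{"api": "play_rows", "payload": {"targets": [[1,0,-1.5,0,0],[1,0,-2,0,0],[0.5,0,-2,-4,0],[0.5,0,0,-4,0],[0.5,0,0.7,-4,0],[0.5,0,0.7,-4,0],[0.5,0,0.7,-4,0]]}}

```text
clock: 33.75
eef_pos: [654.6, -61.7, 165.9]
tool_rot: [-3.141, 0.001, 0.122]
force: [0.0, 0.6, 0.9]
width: 43.0
gripper_force: 0.0
```

```bash
python3 - <<'E'
from h import *
s=st(); print(tocab(s['eef_pos'][:2])); plan(*w(0,-82.3),124,97)
E
```

```text
{'clock': 33.75, 'eef_pos': [654.574, -61.722, 165.89], 'tool_rot': [-3.141, 0.001, 0.122], 'force': [0.002, 0.571, 0.913], 'width': 42.968, 'gripper_force': 0.0, 'qpos': [-0.37, 0.877, 0.79, 1.591, -0.716, 0.985, -0.796]}
[ -0.69130892 -88.29633997]
plan dx,dy,dz cm [ 0.07 -0.6   4.19] spin 0.0 j7 -0.8 w 43.0
```

Request:
{"api": "play_rows", "payload": {"targets": [[0.5,0.1,-0.6,2,0],[0.5,0.1,-0.6,4,0],[0.5,0.1,-0.6,4.1,0],[1,0.1,-0.6,4.1,0],[1,0.1,-0.6,4.1,0],[1,0.1,-0.6,4.1,0],[1,0.1,-0.6,4.1,0]]}}

```text
clock: 34.45
eef_pos: [655.7, -55.9, 126.4]
tool_rot: [3.141, -0.002, 0.123]
force: [-0.4, 0.5, 3.6]
width: 8.3
gripper_force: 61.9
```

Request:
{"api": "play_rows", "payload": {"targets": [[1,0,-1.5,0,0],[1,0,-3,0,0],[1,0,-5,0,0],[1,0,-7,0,0],[1,0,-9,0,0],[1,0,-11,0,0],[1,0,-13,0,0],[1,0,-15,0,0],[1,0,-16,0,0],[1,0,-16,0,0]]}}

```text
clock: 35.45
eef_pos: [636.0, 107.0, 126.4]
tool_rot: [-3.14, -0.002, 0.127]
force: [0.7, 1.5, 5.9]
width: 7.9
gripper_force: 62.4
```

Request:
{"api": "play_rows", "payload": {"targets": [[1,0,-0.2,0,0],[1,0,-0.4,0,0],[1,0,-0.6,0,0],[1,0,-0.8,0,0],[1,0,-1,0,0],[1,0,-1,0,0]]}}

```text
clock: 36.05
eef_pos: [635.8, 108.0, 126.4]
tool_rot: [3.133, -0.003, 0.121]
force: [3.1, -11.1, 3.7]
width: 8.2
gripper_force: 61.9
```

```bash
python3 pl.py
```

```text
{'clock': 36.05, 'eef_pos': [635.826, 107.963, 126.377], 'tool_rot': [3.133, -0.003, 0.121], 'force': [3.147, -11.137, 3.747], 'width': 8.234, 'gripper_force': 61.915, 'qpos': [-0.642, 0.916, 0.782, 1.658, -0.779, 0.902, -1.002]}
[ 1.37921839 82.40901488]
pull 40 [69.7, 80.5, 92.1]
pull 83 [68.5, 84.0, 98.3]
```

Grasped travel from stop to stop is 165.1 mm, which is the whole range, so the door was truly closed. I'll slide it back gently.

Request:
{"api": "play_rows", "payload": {"targets": [[1,0,1.5,0,0],[1,0,3,0,0],[1,0,5,0,0],[1,0,7,0,0],[1,0,9,0,0],[1,0,11,0,0],[1,0,13,0,0],[1,0,14.5,0,0],[1,0,15.5,0,0],[1,0,16,0,0]]}}

```text
clock: 37.15
eef_pos: [654.4, -44.8, 126.4]
tool_rot: [-3.14, -0.001, 0.123]
force: [-1.5, 2.0, 9.6]
width: 8.0
gripper_force: 62.8
```

Request:
{"api": "play_rows", "payload": {"targets": [[1,0,0.3,0,0],[1,0,0.6,0,0],[1,0,0.9,0,0],[1,0,1.2,0,0],[1,0,1.5,0,0],[1,0,1.8,0,0],[1,0,1.8,0,0]]}}

```text
clock: 37.85
eef_pos: [655.9, -56.6, 126.4]
tool_rot: [-3.131, 0.0, 0.126]
force: [-3.8, 9.1, 13.7]
width: 8.0
gripper_force: 63.3
```

Request:
{"api": "play_rows", "payload": {"targets": [[1,0,-0.4,0,0],[0.6,0,-0.4,0,0],[0.6,0,-0.4,0,0],[0.6,0,-0.4,0,0],[0.6,0,-0.4,-4,0],[0.6,0,-0.4,-9,0],[0.6,0,-5,-12,0],[0.6,0,-10,-12,0],[0.6,0,-15,-12,0],[0.6,0,-20,-12,0]]}}

```text
clock: 38.85
eef_pos: [631.6, 132.8, 245.3]
tool_rot: [-3.141, 0.0, 0.123]
force: [0.7, -0.2, -0.3]
width: 33.9
gripper_force: 0.0
```

Request:
{"api": "play_rows", "payload": {"targets": [[0.6,0,-5,0,0],[0.6,0,-10,0,0],[0.6,0,-10,0,0],[0.6,0,-10,0,0]]}}

```text
clock: 39.25
eef_pos: [619.0, 232.0, 244.4]
tool_rot: [3.141, 0.001, 0.127]
force: [0.4, -0.8, 0.0]
width: 34.0
gripper_force: 0.0
```

```bash
python3 - <<'E'
from h import *
st()
for n in('top','scene'):
    im,d,P=snap(n,n+'10'); q=P[(P[...,2]>106)&(P[...,2]<116)]; t=tocab(q); t=t[(abs(t[:,0])<34)&(abs(t[:,1]+86)<30)]; (x,y),wh,a=cv2.minAreaRect(t.astype(np.float32)); print('pull',len(t),x,y,wh)
    q=P[(P[...,2]>57)&(P[...,2]<70)]; t=tocab(q); t=t[(t[:,0]<-87)&(t[:,0]>-215)&(abs(t[:,1])<95)]; print('panel',len(t),np.percentile(t[:,0],[2,50,98]).round(1) if len(t) else '')
a=cv2.imread('pics/scene10.png')[140:320,140:340];cv2.imwrite('pics/s10c.png',cv2.convertScaleAbs(cv2.resize(a,(660,594),interpolation=cv2.INTER_CUBIC),alpha=1.6))
E
```

```text
{'clock': 39.25, 'eef_pos': [618.989, 231.954, 244.388], 'tool_rot': [3.141, 0.001, 0.127], 'force': [0.411, -0.824, 0.001], 'width': 33.95, 'gripper_force': 0.0, 'qpos': [-0.861, 0.817, 0.892, 1.51, -0.673, 1.144, -1.282]}
pull 80 -0.12094688415527344 -81.8800048828125 (9.972593307495117, 63.40415573120117)
panel 224 [-96.2 -92.  -87.1]
pull 123 -0.290008544921875 -81.8478775024414 (63.70679473876953, 11.227744102478027)
panel 0
```

View pics/s10c.png

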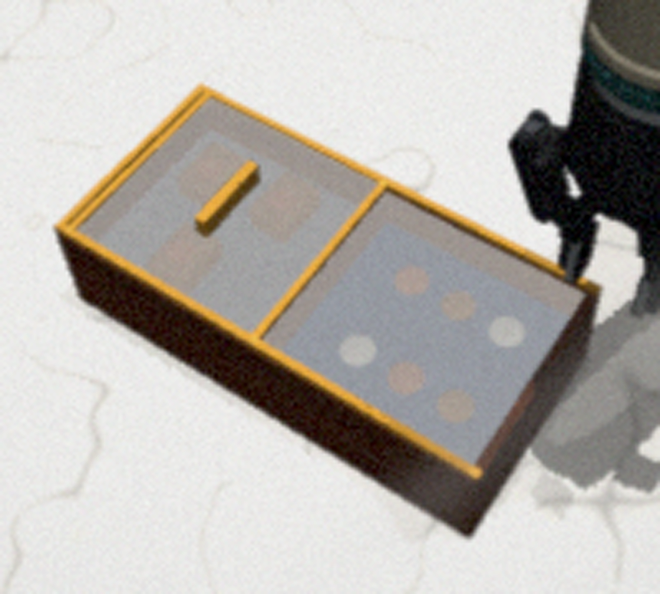

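The door is closed with the pull at (228,198), the three cases lie under the glass, and the gripper touches nothing. I'll hand in now.

```bash
python3 -c "
from cell import ctrl
print(ctrl.finish_job())"
```

```text
the job is handed in; nothing more can be done
None
```

I handed the job in at about 39 s: the three walnut cases are lid up in the right bay, the key and cover are in the drawer, and the drawer and glass door are both closed to their stops. `finish_job` gave no verdict.

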